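Put the mended brush back away and hold the box lid at its balance point

TASK

The glue on the wooden brush back has set: slide the clamp's jaw wide open, lift the brush back out and lay it flat, not dropped, inside the open white box. Then take the box lid by its steel handle bar, swing it up from where it leans to the upright balance point where it would fall neither way, and finish still gripping the bar and holding it motionless there so that I can fit the lid stay. Never let the lid fall shut, and leave the spray bottle, soap dish and squeegee where they are.

Things in the scene. Friction and masses are not known exactly. Their poses are not given: they have to be found in the camera images.
- clamp: dark steel clamp fixed to the counter. Origin at counter height straight below the centre of the clamped piece. Base plate 205 x 90 mm, 12 mm thick, from 70 mm on the -x side to 135 mm on the +x side of the origin. Fixed jaw on the -x side, top 36 mm above the counter. The moving jaw slides along the clamp's +x to open.
- jaw (a joint): travel of the clamp's moving aluminium jaw in m: 0 closed on the piece, 0.05 fully open (away along the clamp's +x). Slides with about 4 N of friction and stays where it is left. While closed, its 8 mm thick lip (37 to 45 mm above the counter) overlaps the piece's shoulder by 9 mm, so the piece cannot be lifted.
- jaw_post (a point): centre of the top of the upright steel post on the moving jaw: round, 16 mm diameter, standing 50 mm above the jaw's top; post top 95 mm above the counter. Moves with the jaw; closed, it is 58 mm along the clamp's +x from the piece's centre.
- brush: loose wooden brush back, 0.11 to 0.22 kg, origin at the centre of its underside. Base 48 (x) x 100 (y) x 24 mm high, on it a central upright rib 20 (x) x 70 (y) mm, 36 mm high: total height 60 mm. Starts standing on the clamp's plate (underside 12 mm above the counter), axes as the clamp's; grip the rib across its 20 mm.
- bin: white plastic open box fixed to the counter, 210 (x) x 150 (y) x 85 mm high, walls and floor 5 mm. Origin at the centre of its underside. The lid is hinged along the +y rim (axis parallel to the box's x).
- lid_hinge (a point): middle of the lid's hinge axis, on the box's +y rim, 75 mm along +y from the box's centre and 89 mm above the counter; axis parallel to the box's x. Fixed to the box.
- lid (a joint): angle of the grey lid in rad: 0 shut, 1.571 upright, 2.25 leaning back on its stop over the box's +y side (the start). The hinge is free, without friction to hold it or a spring; lid 0.25 to 0.5 kg, its centre of mass in the plane of the panel and handle through the hinge axis, so the balance point is exactly upright, 1.571: less and it falls shut, more and it falls back.
- lid_bar (a point): middle of the lid's handle bar: round steel bar, 12 mm diameter, 120 mm long (108 mm clear between its legs), parallel to the box's x, carried on two legs of the same bar at its ends, 195 mm from the hinge axis; 41 mm clear between bar and panel edge (panel 206 x 146 x 8 mm). Moves with the lid on an arc about the hinge axis; the bar is round and may turn between the fingers.
- spray: bystander: clear spray bottle, 70 mm diameter, 210 mm high, origin at the centre of its underside; leave it alone
- soap_dish: bystander: white ceramic soap dish with a bar in it, 90 x 130 mm, 26 mm high, origin at the centre of its underside; leave it alone
- squeegee: bystander: yellow squeegee lying flat, blade 240 mm along its y, handle to its -x, 18 mm high; leave it alone
Not all that is in view belongs to the job. Leave any orange look-alike of the clamp alone.

How it is judged:
On the way, in this order (a step that is already met when the one before it is completed fails the run):
1. the clamp jaw is slid open by more than 30 mm with the brush back still in the clamp (value of joint jaw above 0.03 m and distance of brush from where it was at the start of the episode below 0.03 m), for 0.1 s.
2. the brush back is lifted out of the clamp, its underside more than 60 mm above the counter (height (world z) of brush above 0.06 m), for 0.1 s.
3. the brush back lies flat in the box, let go and at rest, before the lid is swung up (x of brush in the frame of bin between -0.1 and 0.1 m and y of brush in the frame of bin between -0.07 and 0.07 m and z of brush in the frame of bin below 0.02 m and angle between brush's own z axis and vertical below 0.2 rad and linear speed of brush below 0.05 m/s and contact force between the fingers and brush below 0.1 N and value of joint lid above 2 rad), for 0.2 s.
At the end, for the whole second after the job is handed in: brush back flat on the box floor (tilt under 0.2 rad), let go, at rest; jaw over 30 mm open; lid within 0.1 rad of balance (1.571), under 0.1 rad/s, through the last second, fingers gripping the bar (over 0.5 N, grasp point within 30 mm of the bar axis, 60 mm along it), on nothing else (x of brush in the frame of bin between -0.1 and 0.1 m and y of brush in the frame of bin between -0.07 and 0.07 m and z of brush in the frame of bin below 0.02 m and angle between brush's own z axis and vertical below 0.2 rad and linear speed of brush below 0.05 m/s and contact force between the fingers and brush below 0.1 N and value of joint jaw above 0.03 m and value of joint lid between 1.471 and 1.671 rad and velocity of joint lid between -0.1 and 0.1 rad/s and contact force between the fingers and lid above 0.5 N and contact force between brush and lid below 0.1 N and y of the grasp point in the frame of lid_bar between -0.03 and 0.03 m and z of the grasp point in the frame of lid_bar between -0.03 and 0.03 m and x of the grasp point in the frame of lid_bar between -0.06 and 0.06 m); the arm keeps its last pose, push and grip.
It fails at once if the lid falls towards shut (below 1.2 rad) (value of joint lid below 1.2 rad).
It fails at once if the brush back is dropped (falls free faster than 0.7 m/s) (linear speed of brush above 0.7 m/s and contact force between the fingers and brush below 0.05 N).
It fails at once if a bystander is moved by more than 30 mm (distance of any of spray, soap_dish, squeegee from where it was at the start of the episode above 0.03 m).
It also fails if it takes over 61 s, if anything falls off the work surface, if the arm or the gripper's body presses on something with over 40 N, if the wrist force passes 120 N, or if a joint passes its speed limit or range.

ROBOT

A 6-joint arm with a two-finger parallel gripper is mounted at the origin on the work surface. World frame = base frame: x ahead of the robot, y to its left, z up, the work surface at z = 0. Lengths are in m, angles in rad, forces in N, time in s.
With the tool pointing down it reaches from about 0.35 to 0.85 m from the base axis. Payload 8.1 kg.
Tool frame: the origin (TCP) lies between the finger pads; the fingertips stand 22 mm ahead of it and the grasp point (between the pads) lies 3 mm ahead of it; y points along the fingers, z is the direction in which the jaws open and shut, and the axes are right-handed (so a half turn about y gives the same grasp; the last joint's range is limited). The gripper opens to 93 mm and grips with 3 to 60 N. Pads are 15 mm wide; open, the fingers measure 128 mm over their backs; the gripper's body (75 mm by 188 mm) begins 65 mm behind the grasp point.
Start: joints at [-1.205, 0.13, 1.488, -0, 1.523, -0.085], TCP at [0.261, -0.54, 0.241] pointing down, gripper open.
Joint ranges: [-2.96, 2.96], [-0.89, 2.26], [0.02, 2.5], [-1.34, 4.48], [0, 2.73], [-2.66, 2.66]. Speed limits (rad/s): [2.39, 2.39, 2.79, 3.14, 3.14, 3.14].

INTERFACE

Orientations are given as a rotation vector (axis times angle).
In Python, from bench import r gives the robot as it stands. The module is installed in compiled form; this text tells all that it offers.
- The arm moves only by the shell command python3 -m crank 'ROWS' [OPENING] [FORCE]. ROWS is text: rows parted by semicolons, each of 6 numbers parted by spaces: the shift along the tool's x, y, z in m, then the turn, a rotation vector about the tool's x, y, z in rad. In form: x y z wx wy wz; .... A call has 1 to 12 rows; each row is the pose to reach, as a shift and turn from the pose measured when the call began, along the tool's axes at that moment; what a row does not reach only later rows make up. A row lasts 1/10 s, in which the tool goes at most 50 mm and 8.59 degrees, less where a joint would pass 70% of its speed; a pose out of reach is approached as far as the arm can. A call with a gripper value outside its range is refused whole. OPENING is the finger opening in m, from 0 to 0.093, set as the call begins (- or left out, the last holds). The fingers move at their own pace and stop on an object; FORCE is the grip in N (left out, the last holds). Time passes only in rows, so rows that repeat a pose let the fingers close. It gives the time, the measured TCP pose, the force and the opening at its end, in the units of the state.
- r.get_state(): the state, without advancing time (a new reading comes with each control period).
- r.snapshot(name): name is "scene" or "top" or "wrist"; returns the picture (480x640x3 uint8, blue, green, red); there is no depth.
- r.camera_info(name): a dict with "K" (3x3 intrinsics, pixels), "rvec" (rotation vector, rad) and "tvec" (3), from world to camera coordinates, as OpenCV has them; the wrist camera has in their place "hand_eye" (4x4, takes a point from camera to tool coordinates, whose origin is the TCP and whose axes are the tool frame's). Camera axes: x right, y down, z forward; pixel columns grow to the right and rows downward; lengths in m; the calibration is good to about 2 mm. A picture is of the moment at which its call begins: read the wrist's pose just before it. camera_info takes no time and is no camera call.
- r.job_done(): hands the job in, once; it reports no verdict.
The state is a dict: "clock": time; "joint_pos": joint angles; "joint_velocities": joint speeds; "tau": joint torques, N m; "eef_pos": TCP position; "tcp_rot": TCP orientation; "contact_force": force on the tool from outside, world axes, zero at the start; "wrist_torque": the same for the moment, N m; "gripper_width": opening from 0.0 (shut) to 1.0 (fully open).
Only numpy, scipy, OpenCV 4.12 (cv2) and the standard library are available. Lean on these libraries where they do the work, as an engineer would, in place of code of your own. Each camera call takes 0.05 s, during which the arm holds its last target. There are 200 camera calls.

## Working session

There is one attempt and no reset: what is moved stays moved. The work goes in short steps, Python scripts to look and compute and a shell command to move; the robot and the scene stay as the last step left them, time stands still between calls to the robot, and variables do not carry over. Pictures are saved under pics/ and viewed, about 8 in all and at most 12, crops included, and the job is handed in when it is done.

```bash
mkdir -p pics; cat > h.py <<'E'
import numpy as np, cv2
from scipy.spatial.transform import Rotation as R
from bench import r
def cam(n,st=None):
    c=r.camera_info(n);K=np.array(c["K"],float)
    if n=="wrist":
        T=np.eye(4);st=st or r.get_state();T[:3,:3]=R.from_rotvec(st["tcp_rot"]).as_matrix();T[:3,3]=st["eef_pos"]
        W=np.linalg.inv(T@np.array(c["hand_eye"]))
        return K,W[:3,:3],W[:3,3]
    return K,cv2.Rodrigues(np.array(c["rvec"],float))[0],np.array(c["tvec"],float).ravel()
def ray(C,uv):
    K,Rm,t=C;d=Rm.T@np.linalg.solve(K,np.array([uv[0],uv[1],1.]));return -Rm.T@t,d/np.linalg.norm(d)
def plane(C,uv,z):
    o,d=ray(C,uv);return o+d*(z-o[2])/d[2]
def tri(C1,u1,C2,u2):
    o1,d1=ray(C1,u1);o2,d2=ray(C2,u2)
    s=np.linalg.lstsq(np.c_[d1,-d2],o2-o1,rcond=None)[0];a,b=o1+s[0]*d1,o2+s[1]*d2
    return (a+b)/2,np.linalg.norm(a-b)
def proj(C,p):
    K,Rm,t=C;q=K@(Rm@np.asarray(p)+t);return q[:2]/q[2]
def rel(p,st=None):
    st=st or r.get_state();return R.from_rotvec(st["tcp_rot"]).as_matrix().T@(np.asarray(p)-st["eef_pos"])
def turn(M,st=None):
    "rotvec in tool axes to get world orientation M"
    st=st or r.get_state();return (R.from_rotvec(st["tcp_rot"]).inv()*R.from_matrix(M)).as_rotvec()
E
python3 - <<'E'
from h import *
np.set_printoptions(precision=4,suppress=True)
s=r.get_state();print(s);print(R.from_rotvec(s["tcp_rot"]).as_matrix())
for n in("scene","top"):
    im=r.snapshot(n);cv2.imwrite(f"pics/{n}0.png",im);C=cam(n);print(n,C[0],-C[1].T@C[2])
E
```

```text
{'clock': 0.0, 'joint_pos': array([-1.2054,  0.1312,  1.4893, -0.    ,  1.523 , -0.0854]), 'joint_velocities': array([-0.0002, -0.0009, -0.001 ,  0.0015,  0.0019,  0.    ]), 'tau': array([  0.0005, -55.984 , -49.1763,   0.0769,   0.0352,  -0.0001]), 'eef_pos': array([ 0.2612, -0.5396,  0.2396]), 'tcp_rot': array([-0.4523,  1.9732, -1.9695]), 'contact_force': array([-0.1944,  0.6187,  0.0995]), 'wrist_torque': array([-0.0073,  0.0253,  0.0084]), 'gripper_width': 0.996633477964337}
[[-0.9001 -0.0007  0.4357]
 [-0.4357  0.0017 -0.9001]
 [-0.0001 -1.     -0.0019]]
scene [[455.8909   0.     321.6298]
 [  0.     455.8909 245.7493]
 [  0.       0.       1.    ]] [1.4029 0.5234 0.9602]
top [[568.4221   0.     324.1001]
 [  0.     568.4221 239.7784]
 [  0.       0.       1.    ]] [ 0.4412 -0.1042  1.7464]
```

View pics/scene0.png

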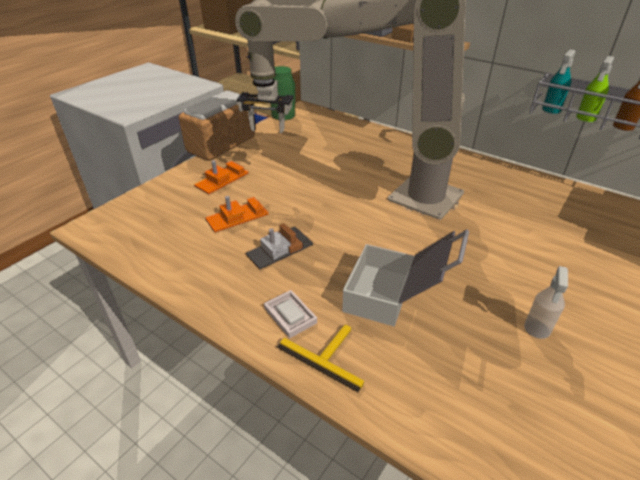

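View pics/top0.png

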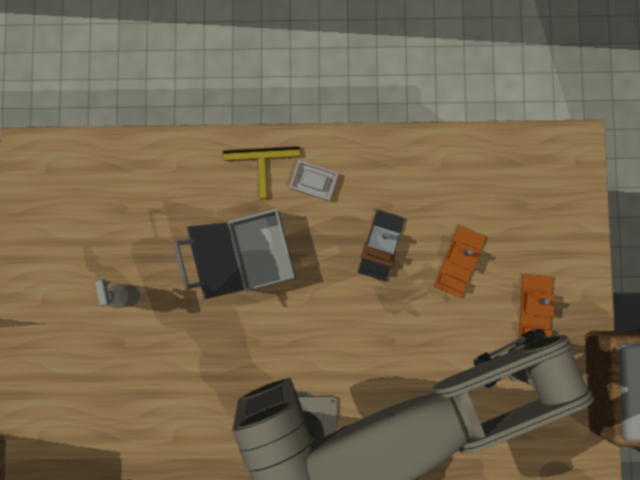

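The top view shows the steel clamp at about (382,245), with the wooden piece at its lower half and the jaw and post at (386,237). The box is at (262,250), with the lid leaning left and the bar at about (183,263). I'll take rough positions from this, then look closer.

```bash
python3 - <<'E'
from h import *
np.set_printoptions(precision=4,suppress=True)
C=cam("top");im=cv2.imread("pics/top0.png")
g=im[200:290,340:430];hsv=cv2.cvtColor(im,cv2.COLOR_BGR2HSV)
# dark base plate -> rect
m=((hsv[...,2]<75)).astype(np.uint8)*255
z=np.zeros_like(m);z[205:285,355:410]=m[205:285,355:410]
ct=max(cv2.findContours(z,0,2)[0],key=cv2.contourArea);rc=cv2.minAreaRect(ct);print("plate",rc)
B=np.array([plane(C,p,.012) for p in cv2.boxPoints(rc)]);print(B)
for n,uv,h in(("brush",(378,252),.06),("post",(386,236),.095),("bin",(263,250),.05),("bar",(183,263),.24)): print(n,plane(C,uv,h))
a=cv2.resize(im[195:305,165:305],None,fx=4,fy=4,interpolation=cv2.INTER_CUBIC)
b=cv2.resize(im[205:285,355:415],None,fx=5.5,fy=5.5,interpolation=cv2.INTER_CUBIC)
o=np.zeros((440,800,3),np.uint8);o[:440,:560]=a;b=cv2.resize(im[200:288,357:405],None,fx=5,fy=5,interpolation=cv2.INTER_CUBIC);o[:440,560:800]=b
cv2.imwrite("pics/crop1.png",o)
E
```

```text
plate ((374.3256530761719, 269.2580261230469), (31.08025550842285, 15.808574676513672), 17.35402488708496)
[[ 0.4811 -0.1766  0.012 ]
 [ 0.527  -0.1915  0.012 ]
 [ 0.4979 -0.2814  0.012 ]
 [ 0.4522 -0.2663  0.012 ]]
brush [ 0.5392 -0.2372  0.06  ]
post [ 0.5836 -0.2584  0.095 ]
bin [0.549  0.1059 0.05  ]
bar [0.5043 0.2956 0.24  ]
```

View pics/crop1.png

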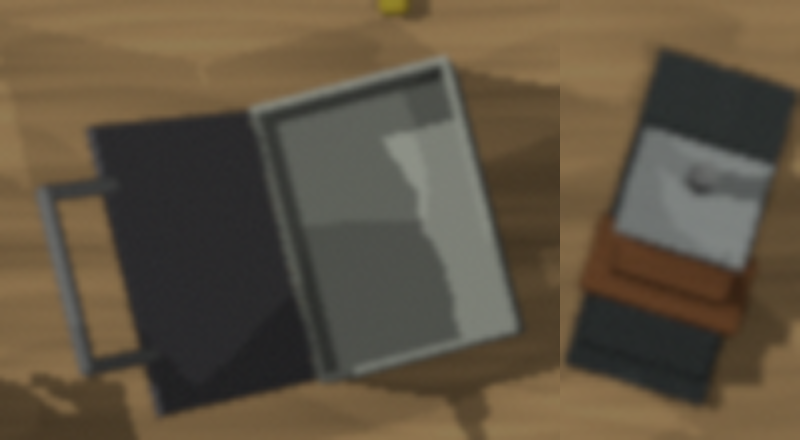

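The crop shows the brush rib across the clamp, the post on the +x (upper) side, the box yaw at about +14.5° and the clamp yaw at about -18°. I'll move the wrist camera over the clamp next.

```bash
python3 - <<'E'
from h import *
np.set_printoptions(precision=4,suppress=True)
print(np.array(r.camera_info("wrist")["hand_eye"]),r.camera_info("wrist")["K"])
print(rel([.52,-.22,.30]))
y=np.radians(-18);z=np.array([np.cos(y),np.sin(y),0]);yy=np.array([0,0,-1.])
print(turn(np.c_[np.cross(yy,z),yy,z]))
E
```

```text
[[-0.0007  0.9698  0.2439 -0.0678]
 [ 0.0004 -0.2439  0.9698 -0.1438]
 [ 1.      0.0008 -0.0002  0.0004]
 [ 0.      0.      0.      1.    ]] [[430.0517   0.     317.431 ]
 [  0.     430.0517 242.6409]
 [  0.       0.       1.    ]]
[-0.3721 -0.06   -0.175 ]
[ 0.0015 -0.8058 -0.0008]
```

```bash
python3 -m crank '-0.04 -0.01 -0.02 0 -0.09 0;-0.08 -0.02 -0.04 0 -0.18 0;-0.12 -0.03 -0.06 0 -0.27 0;-0.165 -0.04 -0.08 0 -0.36 0;-0.205 -0.05 -0.1 0 -0.45 0;-0.25 -0.06 -0.12 0 -0.54 0;-0.29 -0.06 -0.14 0 -0.63 0;-0.33 -0.06 -0.155 0 -0.72 0;-0.372 -0.06 -0.175 0 -0.806 0;-0.372 -0.06 -0.175 0 -0.806 0;-0.372 -0.06 -0.175 0 -0.806 0;-0.372 -0.06 -0.175 0 -0.806 0' 0.093 20
python3 - <<'E'
from h import *
s=r.get_state();im=r.snapshot("wrist");np.save("w1.npy",np.r_[s["eef_pos"],s["tcp_rot"]]);cv2.imwrite("pics/w1.png",im)
print(s["joint_pos"],np.abs(s["joint_velocities"]).max())
E
```

```text
clock: 1.3
eef_pos: [0.5193, -0.2208, 0.2997]
tcp_rot: [-1.044, 1.439, -1.436]
contact_force: [-0.8, -0.0, -0.2]
gripper_width: 0.998
[-4.93311796e-01  1.81879518e-02  1.49926388e+00  5.40843503e-04
  1.62607119e+00 -1.77894379e-01] 0.018907485354605017
```

View pics/w1.png

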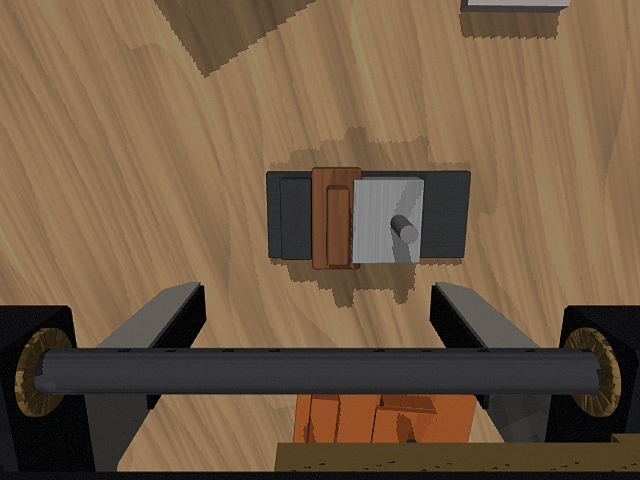

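The wrist view is clear. The post top is at about (409,234), the rib top is centred at about (339,226), and the plate edges run level, so the yaw is right.

```bash
cat >> h.py <<'E'
def camp(pose): return cam("wrist",dict(eef_pos=pose[:3],tcp_rot=pose[3:]))
E
python3 - <<'E'
from h import *
np.set_printoptions(precision=4,suppress=True)
P=np.load("w1.npy");C=camp(P)
p=plane(C,(409,235),.095);b=plane(C,(339.5,226),.072);print("post",p,"rib",b,"d",p-b)
B=np.array([plane(C,q,.012) for q in[(266.5,171),(470.5,171),(465,258.5),(268,258.5)]]);print(B,B[1]-B[0],B[3]-B[0],np.degrees(np.arctan2(*(B[1]-B[0])[1::-1])))
ex=(B[1]-B[0]);ex/=np.linalg.norm(ex);print("origin from plate",(B[0]+B[3])/2+.07*ex,"len",np.linalg.norm(B[1]-B[0]))
print("rel over post",rel(p+[0,0,.065]),rel(p+[-.0,0,.115]))
E
```

```text
post [ 0.5878 -0.2573  0.095 ] rib [ 0.5347 -0.237   0.072 ] d [ 0.0531 -0.0202  0.023 ]
[[ 0.4814 -0.1743  0.012 ]
 [ 0.6739 -0.2369  0.012 ]
 [ 0.6479 -0.3235  0.012 ]
 [ 0.4524 -0.26    0.012 ]] [ 0.1926 -0.0626  0.    ] [-0.029  -0.0857  0.    ] -18.02129568695282
origin from plate [ 0.5335 -0.2388  0.012 ] len 0.20248417632116977
rel over post [0.0131 0.1397 0.0767] [0.0131 0.0897 0.0766]
```

```bash
python3 -m crank '0.005 0.04 0.03 0 0 0;0.01 0.085 0.06 0 0 0;0.013 0.12 0.077 0 0 0;0.013 0.12 0.077 0 0 0;0.013 0.12 0.077 0 0 0;0.013 0.12 0.077 0 0 0' 0.05 20
python3 - <<'E'
from h import *
s=r.get_state();im=r.snapshot("wrist");np.save("w2.npy",np.r_[s["eef_pos"],s["tcp_rot"]]);cv2.imwrite("pics/w2.png",im)
C=cam("wrist",s);print(proj(C,[.5878,-.2573,.095]),proj(C,[.5347,-.237,.072]))
E
```

```text
clock: 1.95
eef_pos: [0.5884, -0.2585, 0.1825]
tcp_rot: [-1.041, 1.438, -1.44]
contact_force: [0.4, 0.3, 0.8]
gripper_width: 0.556
[314.278797   257.17867601] [221.27717177 242.46019998]
```

View pics/w2.png

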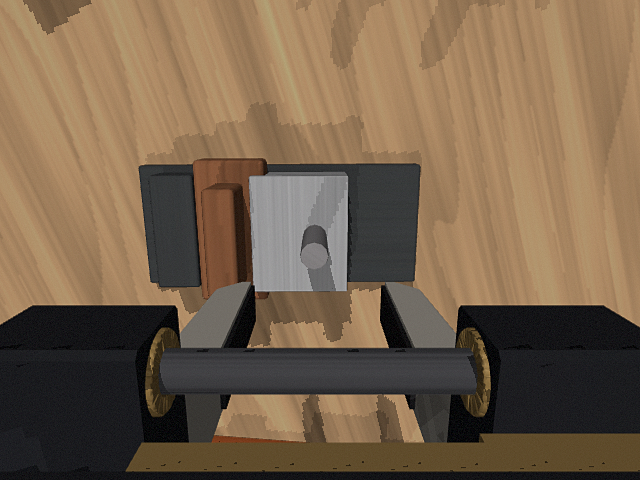

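Both predictions land on the post top (315,256) and the rib (221,242). I'll triangulate the heights, then grip the post.

```bash
python3 - <<'E'
from h import *
np.set_printoptions(precision=4,suppress=True)
C1,C2=camp(np.load("w1.npy")),camp(np.load("w2.npy"))
p,e=tri(C1,(409,235),C2,(315,256));print("post",p,e)
print("rib",tri(C1,(339.5,226),C2,(221,242)))
p=(p+[.5887,-.2567,.095]+[.5878,-.2573,.095])/3;p[2]=.088;print(rel(p))
E
```

```text
post [ 0.5881 -0.2577  0.0924] 0.0005041058785947964
rib (array([ 0.5348, -0.2368,  0.0725]), np.float64(0.00033582020841595536))
[-0.0008  0.0951 -0.0012]
```

```bash
python3 -m crank '0 0.0 0 0 0 0;-0.001 0.04 -0.001 0 0 0;-0.001 0.07 -0.001 0 0 0;-0.001 0.095 -0.001 0 0 0;-0.001 0.095 -0.001 0 0 0;-0.001 0.095 -0.001 0 0 0' 0.04 20
python3 -m crank '0 0 0 0 0 0;0 0 0 0 0 0;0 0 0 0 0 0;0 0 0 0 0 0;0 0 0 0 0 0' 0.0 20
```

```text
clock: 2.6
eef_pos: [0.5889, -0.2574, 0.0899]
tcp_rot: [-1.04, 1.435, -1.441]
contact_force: [0.3, -0.1, 0.6]
gripper_width: 0.429
clock: 3.1
eef_pos: [0.5891, -0.2576, 0.0912]
tcp_rot: [-1.039, 1.434, -1.442]
contact_force: [-5.0, 0.7, 6.9]
gripper_width: 0.167
```

```bash
python3 -m crank '0 0 0.01 0 0 0;0 0 0.02 0 0 0;0 0 0.03 0 0 0;0 0 0.04 0 0 0;0 0 0.048 0 0 0;0 0 0.05 0 0 0;0 0 0.05 0 0 0;0 0 0.05 0 0 0;0 0 0.05 0 0 0' 0.0 20
```

```text
clock: 4.0
eef_pos: [0.6347, -0.2724, 0.0911]
tcp_rot: [-1.042, 1.439, -1.439]
contact_force: [-12.2, 4.4, 8.0]
gripper_width: 0.168
```

```bash
python3 -m crank '0 0 0 0 0 0;0 0 0 0 0 0;0 0 0 0 0 0;0 -0.03 0 0 0 0;0 -0.07 0 0 0 0;0 -0.08 -0.04 0 0 0;0 -0.08 -0.08 0 0 0;0 -0.08 -0.105 0 0 0;0 -0.08 -0.105 0 0 0;0 -0.08 -0.105 0 0 0;0 -0.08 -0.105 0 0 0' 0.04 20
python3 - <<'E'
from h import *
np.set_printoptions(precision=4,suppress=True)
s=r.get_state();im=r.snapshot("wrist");np.save("w3.npy",np.r_[s["eef_pos"],s["tcp_rot"]]);cv2.imwrite("pics/w3.png",im)
C=cam("wrist",s);ex=np.array([.951,-.309,0])
print("rib",proj(C,[.5347,-.2368,.072]),"post closed/open",proj(C,[.588,-.2575,.095]),proj(C,np.array([.588,-.2575,.095])+.048*ex))
print(rel([.5347,-.2372,.066]))
y=np.radians(-18);z=np.array([np.cos(y),np.sin(y),0]);yy=np.array([0,0,-1.]);print(turn(np.c_[np.cross(yy,z),yy,z]))
E
```

```text
clock: 5.1
eef_pos: [0.536, -0.2401, 0.1716]
tcp_rot: [-1.041, 1.437, -1.44]
contact_force: [-0.4, -0.5, -0.2]
gripper_width: 0.428
rib [312.1812 248.3072] post closed/open [418.3635 264.8793] [507.912  264.6554]
[-0.0024  0.1054 -0.0023]
[-0.0014 -0.0026  0.0002]
```

View pics/w3.png

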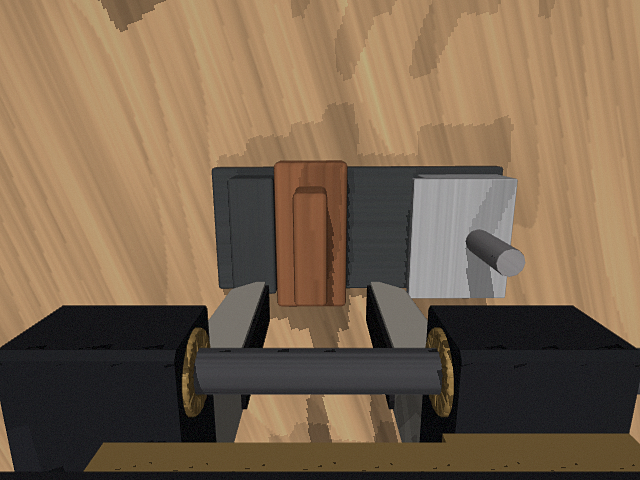

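The jaw is open (post at (510,262)) and the brush hasn't moved (rib at (310,248)). Next is the descent and grip.

```bash
python3 -m crank '0 0.04 -0.001 0 0 0;-0.002 0.08 -0.002 0 0 0;-0.002 0.107 -0.002 0 0 0;-0.002 0.107 -0.002 0 0 0;-0.002 0.107 -0.002 0 0 0' 0.04 25
python3 -m crank '0 0 0 0 0 0;0 0 0 0 0 0;0 0 0 0 0 0;0 0 0 0 0 0;0 0 0 0 0 0' 0.0 25
python3 -m crank '0 -0.02 0 0 0 0;0 -0.05 0 0 0 0;0 -0.09 0 0 0 0;0 -0.13 0 0 0 0;0 -0.13 0 0 0 0;0 -0.13 0 0 0 0' 0.0 25
```

```text
clock: 5.65
eef_pos: [0.5352, -0.2377, 0.0642]
tcp_rot: [-1.042, 1.438, -1.439]
contact_force: [-0.4, -0.2, 0.1]
gripper_width: 0.429
clock: 6.15
eef_pos: [0.5356, -0.238, 0.0651]
tcp_rot: [-1.042, 1.437, -1.44]
contact_force: [-1.3, 0.8, 5.7]
gripper_width: 0.211
clock: 6.75
eef_pos: [0.5361, -0.2382, 0.1963]
tcp_rot: [-1.04, 1.435, -1.442]
contact_force: [-0.5, -0.4, -1.5]
gripper_width: 0.214
```

```bash
python3 - <<'E'
from h import *
np.set_printoptions(precision=4,suppress=True)
C=cam("top");f=lambda u,v:(165+u/4-.375,195+v/4-.375)
Q=np.array([plane(C,f(*q),.085) for q in[(448,58),(522,330),(325,380),(252,108)]]);print(Q,Q.mean(0))
a=(Q[0]-Q[1]);b=Q[3]-Q[2];print(np.linalg.norm(a),np.linalg.norm(b),np.linalg.norm(Q[0]-Q[3]),np.degrees(np.arctan2(a[1],a[0])),np.degrees(np.arctan2(b[1],b[0])))
for t in[(85,370),(42,188)]: print(plane(C,f(*t),.2407))
c=Q.mean(0);print(rel([c[0]-.02,c[1]-.03,.27]))
E
```

```text
[[0.6672 0.0613 0.085 ]
 [0.4666 0.0076 0.085 ]
 [0.4314 0.1516 0.085 ]
 [0.6316 0.2061 0.085 ]] [0.5492 0.1066 0.085 ]
0.20771166971383268 0.20747799970831377 0.1490692341757438 14.998223096318158 15.220005599816375
[0.4403 0.2871 0.2407]
[0.5615 0.3172 0.2407]
[-0.297  -0.0744 -0.1043]
```

```bash
python3 - <<'E'
from h import *
np.set_printoptions(precision=4,suppress=True)
print(rel([.5516,.0973,.27]))
y=np.radians(15);z=np.array([np.cos(y),np.sin(y),0]);yy=np.array([0,0,-1.]);print(turn(np.c_[np.cross(yy,z),yy,z]))
E
```

```text
[-0.3236 -0.0743 -0.0895]
[-0.004  -0.5785  0.002 ]
```

```bash
python3 -m crank '-0.03 -0.03 -0.01 0 -0.06 0;-0.065 -0.07 -0.02 0 -0.12 0;-0.105 -0.074 -0.03 0 -0.19 0;-0.145 -0.074 -0.04 0 -0.26 0;-0.185 -0.074 -0.05 0 -0.33 0;-0.225 -0.074 -0.06 0 -0.4 0;-0.265 -0.074 -0.075 0 -0.47 0;-0.3 -0.074 -0.085 0 -0.54 0;-0.324 -0.074 -0.09 -0.004 -0.578 0.002;-0.324 -0.074 -0.09 -0.004 -0.578 0.002;-0.324 -0.074 -0.09 -0.004 -0.578 0.002;-0.324 -0.074 -0.09 -0.004 -0.578 0.002' 0.0 25
python3 - <<'E'
from h import *
s=r.get_state();im=r.snapshot("wrist");np.save("w4.npy",np.r_[s["eef_pos"],s["tcp_rot"]]);cv2.imwrite("pics/w4.png",im)
C=cam("wrist",s);c=np.array([.549,.107,.085]);ex=np.array([.966,.259,0]);ey=np.array([-.259,.966,0])
for a,b in((1,1),(1,-1),(-1,-1),(-1,1)):print(proj(C,c+a*.105*ex+b*.075*ey))
E
```

```text
clock: 7.95
eef_pos: [0.5508, 0.0968, 0.2684]
tcp_rot: [-1.323, 1.017, -1.015]
contact_force: [-0.0, -0.4, -0.6]
gripper_width: 0.211
[462.57460904 108.43332962]
[447.59775933 301.64920752]
[189.11230094 301.81714376]
[173.83038284 108.85396563]
```

View pics/w4.png

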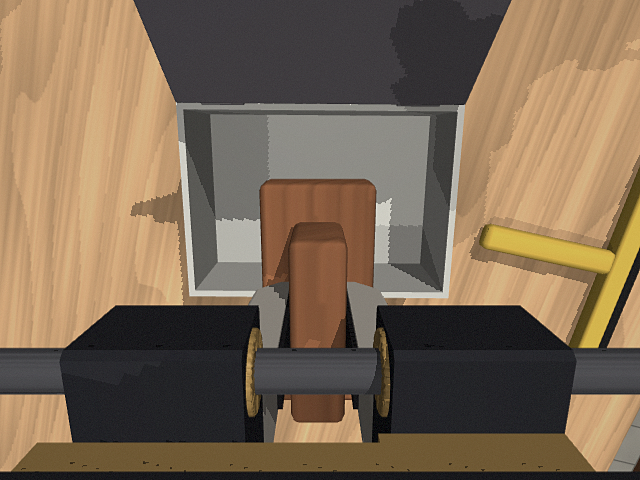

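The box rim corners are at (465,105), (449,298), (192,297) and (177,105), about 2 to 3 mm further along +y than predicted. The brush is held square.

```bash
python3 - <<'E'
from h import *
np.set_printoptions(precision=4,suppress=True)
C=camp(np.load("w4.npy"));T=cam("top");f=lambda u,v:(165+u/4-.375,195+v/4-.375)
for a,b in(((465,105),(252,108)),((449,298),(448,58)),((192,297),(522,330)),((177,105),(325,380))): print(tri(C,a,T,f(*b)),plane(C,a,.085))
Q=np.array([plane(C,a,.085) for a in((465,105),(449,298),(192,297),(177,105))]);print(Q.mean(0),np.linalg.norm(Q[0]-Q[3]),Q[0]-Q[3])
print(rel([.5526,.1003,.063]))
E
```

```text
(array([0.6324, 0.2082, 0.082 ]), np.float64(0.0031895784610806613)) [0.6319 0.2093 0.085 ]
(array([0.6695, 0.0629, 0.0816]), np.float64(0.004275831338351332)) [0.6699 0.065  0.085 ]
(array([0.4667, 0.0081, 0.0764]), np.float64(2.7944282583582916e-05)) [0.4685 0.0121 0.085 ]
(array([0.4304, 0.1537, 0.0833]), np.float64(0.0041057525439228285)) [0.4299 0.1555 0.085 ]
[0.55   0.1105 0.085 ] 0.20906608079652952 [0.202  0.0539 0.    ]
[-0.0031  0.2057  0.0029]
```

```bash
python3 -m crank '-0.003 0.03 0.003 0 0 0;-0.003 0.07 0.003 0 0 0;-0.003 0.11 0.003 0 0 0;-0.003 0.14 0.003 0 0 0;-0.003 0.165 0.003 0 0 0;-0.003 0.185 0.003 0 0 0;-0.003 0.195 0.003 0 0 0;-0.003 0.203 0.003 0 0 0;-0.003 0.203 0.003 0 0 0;-0.003 0.203 0.003 0 0 0' 0.0 25
```

```text
clock: 9.0
eef_pos: [0.5535, 0.1001, 0.0667]
tcp_rot: [-1.321, 1.016, -1.016]
contact_force: [-0.1, -0.0, -0.0]
gripper_width: 0.215
```

```bash
python3 -m crank '0 0.003 0 0 0 0;0 0.005 0 0 0 0;0 0.007 0 0 0 0;0 0.009 0 0 0 0;0 0.009 0 0 0 0;0 0.009 0 0 0 0' 0.0 25
```

```text
clock: 9.6
eef_pos: [0.5536, 0.1001, 0.0581]
tcp_rot: [-1.321, 1.016, -1.016]
contact_force: [-1.4, -0.1, 4.0]
gripper_width: 0.216
```

```bash
python3 -m crank '0 0 0 0 0 0;0 0 0 0 0 0;0 0 0 0 0 0;0 0 0 0 0 0;0 -0.02 0 0 0 0;0 -0.05 0 0 0 0;0 -0.1 0 0 0 0;0 -0.15 0 0 0 0;0 -0.2 0 0 0 0;0 -0.25 0 0 0 0;0 -0.28 0 0 0 0;0 -0.28 0 0 0 0' 0.04 25
python3 -m crank '0.03 0 0 0 0 0;0.06 0 0 0 0 0;0.06 0 0 0 0 0;0.06 0 0 0 0 0;0.06 0 0 0 0 0' 0.04 25
python3 - <<'E'
from h import *
np.set_printoptions(precision=4,suppress=True)
s=r.get_state();im=r.snapshot("wrist");np.save("w5.npy",np.r_[s["eef_pos"],s["tcp_rot"]]);cv2.imwrite("pics/w5.png",im)
C=cam("wrist",s);c=np.array([.55,.1105,0]);ey=np.array([-.259,.966,0]);print(proj(C,c+.1975*ey+[0,0,.2407]),s["eef_pos"],s["joint_pos"])
E
```

```text
clock: 10.8
eef_pos: [0.5556, 0.1004, 0.3448]
tcp_rot: [-1.314, 1.009, -1.022]
contact_force: [1.0, 0.6, -0.4]
gripper_width: 0.43
clock: 11.3
eef_pos: [0.5706, 0.0431, 0.3439]
tcp_rot: [-1.314, 1.01, -1.02]
contact_force: [-0.1, 0.5, 0.1]
gripper_width: 0.429
[ 307.3085 -334.4125] [0.5706 0.0431 0.3439] [-0.0149  0.0273  1.4106  0.0012  1.6948 -0.2743]
```

View pics/w5.png

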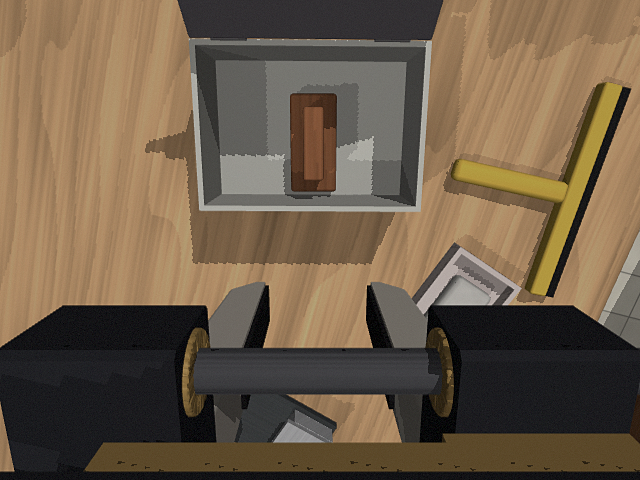

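The brush lies flat in the box at (313,142), clear of the walls, and the lid is still leaning back. I'll go over the bar with the opening axis across it.

```bash
python3 - <<'E'
from h import *
np.set_printoptions(precision=4,suppress=True)
print(rel([.4988,.3013,.36]))
y=np.radians(105);z=np.array([np.cos(y),np.sin(y),0]);yy=np.array([0,0,-1.]);print(turn(np.c_[np.cross(yy,z),yy,z]))
E
```

```text
[-0.2678 -0.0162 -0.0029]
[-0.0061 -1.5725  0.0084]
```

```bash
python3 -m crank '-0.02 -0.016 0 0 -0.13 0;-0.045 -0.016 0 0 -0.26 0;-0.07 -0.016 0 0 -0.39 0;-0.095 -0.016 0 0 -0.52 0;-0.12 -0.016 0 0 -0.65 0;-0.145 -0.016 0 0 -0.78 0;-0.17 -0.016 0 0 -0.91 0;-0.195 -0.016 0 0 -1.04 0;-0.22 -0.016 -0.001 0 -1.17 0;-0.24 -0.016 -0.002 0 -1.3 0;-0.255 -0.016 -0.003 0 -1.43 0;-0.268 -0.016 -0.003 -0.006 -1.572 0.008' 0.05 25
python3 -m crank '0 0 0 0 0 0;0 0 0 0 0 0;0 0 0 0 0 0' 0.05 25
python3 - <<'E'
from h import *
np.set_printoptions(precision=4,suppress=True)
s=r.get_state();im=r.snapshot("wrist");np.save("w6.npy",np.r_[s["eef_pos"],s["tcp_rot"]]);cv2.imwrite("pics/w6.png",im)
C=cam("wrist",s);print(proj(C,[.4988,.3013,.2407]),s["joint_pos"],R.from_rotvec(s["tcp_rot"]).as_matrix())
E
```

```text
clock: 12.55
eef_pos: [0.4975, 0.3034, 0.3597]
tcp_rot: [-1.56, -0.211, 0.211]
contact_force: [0.5, 0.3, 0.5]
gripper_width: 0.542
clock: 12.85
eef_pos: [0.4974, 0.3031, 0.3597]
tcp_rot: [-1.561, -0.209, 0.209]
contact_force: [0.3, -0.2, -0.1]
gripper_width: 0.537
[314.242  244.7422] [ 0.4595  0.0653  1.3431 -0.0002  1.733  -1.3772] [[ 0.9649  0.0003 -0.2628]
 [ 0.2628 -0.0001  0.9649]
 [ 0.0002 -1.     -0.0002]]
```

View pics/w6.png

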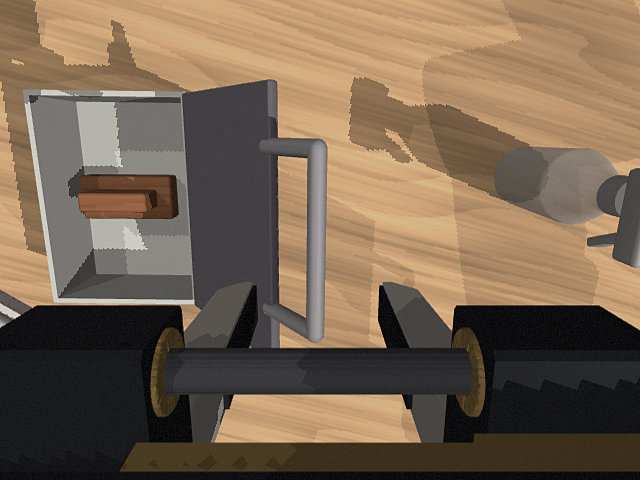

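The bar runs from about (318,145) to (316,340), with its middle at about (317,242), within 3 px of the prediction. The brush is flat in the box.

```bash
python3 - <<'E'
from h import *
np.set_printoptions(precision=4,suppress=True)
C=camp(np.load("w6.npy"));T=cam("top");f=lambda u,v:(165+u/4-.375,195+v/4-.375)
for a,b in(((318,147),(42,188)),((316,336),(85,370)),((317,241.5),(64,279))): print(tri(C,a,T,f(*b)),plane(C,a,.2407))
print(rel([.4988,.3018,.2407+.003]))
c=np.array([.55,.1105]);ey=np.array([-.259,.966])
for th in(2.25,1.571): q=c+ey*(.075-.195*np.cos(th));print(th,q,.089+.195*np.sin(th))
E
```

```text
(array([0.4907, 0.2752, 0.4279]), np.float64(0.11358480129067444)) [0.4401 0.2877 0.2407]
(array([0.4481, 0.2632, 0.4482]), np.float64(0.06026179600922725)) [0.5591 0.3189 0.2407]
(array([0.5003, 0.3041, 0.2283]), np.float64(0.0025921357697838063)) [0.4963 0.3024 0.2407]
[ 0.0009  0.116  -0.0015]
2.25 [0.4988 0.3013] 0.24072427339314464
1.571 [0.5306 0.183 ] 0.2839999959554295
```

```bash
python3 -m crank '0.001 0.03 -0.001 0 0 0;0.001 0.07 -0.001 0 0 0;0.001 0.1 -0.001 0 0 0;0.001 0.116 -0.001 0 0 0;0.001 0.116 -0.001 0 0 0;0.001 0.116 -0.001 0 0 0' 0.05 15
python3 -m crank '0 0 0 0 0 0;0 0 0 0 0 0;0 0 0 0 0 0;0 0 0 0 0 0;0 0 0 0 0 0;0 0 0 0 0 0' 0.0 15
```

```text
clock: 13.5
eef_pos: [0.4994, 0.3022, 0.2451]
tcp_rot: [-1.56, -0.209, 0.207]
contact_force: [0.1, 0.1, 0.7]
gripper_width: 0.538
clock: 14.1
eef_pos: [0.4994, 0.3024, 0.2452]
tcp_rot: [-1.56, -0.21, 0.207]
contact_force: [-0.9, 1.0, 0.4]
gripper_width: 0.124
```

The bar is gripped at 11.5 mm. I'll work out the arc increments.

```bash
python3 -c "
import numpy as np
for a,b in((2.25,1.91),(1.91,1.62)):
  for t in np.linspace(a,b,11)[1:]: print('0 %.4f %.4f'%(-.195*(np.sin(t)-np.sin(a)),-.195*(np.cos(t)-np.cos(a)) *1))
  print()
"|sed 's/^/ /'
```

```text
0 -0.0041 -0.0052
 0 -0.0080 -0.0106
 0 -0.0117 -0.0161
 0 -0.0152 -0.0217
 0 -0.0185 -0.0274
 0 -0.0217 -0.0333
 0 -0.0246 -0.0392
 0 -0.0273 -0.0453
 0 -0.0299 -0.0514
 0 -0.0322 -0.0576
 
 0 -0.0018 -0.0054
 0 -0.0035 -0.0108
 0 -0.0049 -0.0162
 0 -0.0063 -0.0217
 0 -0.0074 -0.0273
 0 -0.0085 -0.0328
 0 -0.0093 -0.0384
 0 -0.0100 -0.0440
 0 -0.0105 -0.0496
 0 -0.0109 -0.0553
```

```bash
python3 -m crank '0 -0.004 -0.005 0 0 0;0 -0.008 -0.0105 0 0 0;0 -0.0115 -0.016 0 0 0;0 -0.015 -0.0215 0 0 0;0 -0.0185 -0.0275 0 0 0;0 -0.0215 -0.0335 0 0 0;0 -0.0245 -0.039 0 0 0;0 -0.0275 -0.045 0 0 0;0 -0.03 -0.0515 0 0 0;0 -0.032 -0.0575 0 0 0;0 -0.032 -0.0575 0 0 0;0 -0.032 -0.0575 0 0 0' 0.0 15
```

```text
clock: 15.3
eef_pos: [0.5143, 0.2462, 0.2775]
tcp_rot: [-1.56, -0.209, 0.207]
contact_force: [-5.9, 1.6, 4.9]
gripper_width: 0.125
```

```bash
python3 -m crank '0 -0.002 -0.0055 0 0 0;0 -0.0035 -0.011 0 0 0;0 -0.005 -0.016 0 0 0;0 -0.0065 -0.0215 0 0 0;0 -0.0075 -0.0275 0 0 0;0 -0.0085 -0.033 0 0 0;0 -0.0095 -0.0385 0 0 0;0 -0.01 -0.044 0 0 0;0 -0.0105 -0.0495 0 0 0;0 -0.011 -0.0555 0 0 0;0 -0.011 -0.0555 0 0 0;0 -0.011 -0.0555 0 0 0' 0.0 15
python3 - <<'E'
from h import *
s=r.get_state();R0=R.from_rotvec(s["tcp_rot"]).as_matrix();g=s["eef_pos"]+.003*R0[:,1]
d=g-[.5306,.183,.089];y=d[:2]@[-.259,.966];print("y,z",y,d[2],"th",np.pi/2+np.arctan2(y,d[2]),s["contact_force"])
E
```

```text
clock: 16.5
eef_pos: [0.5288, 0.192, 0.2884]
tcp_rot: [-1.561, -0.208, 0.207]
contact_force: [-5.5, -1.0, 2.4]
gripper_width: 0.125
y,z 0.009132614779044684 0.19640063528747878 th 1.6172627803337571 [-5.45469963 -0.98744008  2.39755276]
```

```bash
python3 -m crank '0 0 -0.002 0 0 0;0 0 -0.004 0 0 0;0 0 -0.006 0 0 0;0 0 -0.008 0 0 0;0 0 -0.0085 0 0 0;0 0 -0.0085 0 0 0;0 0 -0.0085 0 0 0;0 0 -0.0085 0 0 0;0 0 -0.0085 0 0 0;0 0 -0.0085 0 0 0' 0.0 15
python3 - <<'E'
from h import *
s=r.get_state();R0=R.from_rotvec(s["tcp_rot"]).as_matrix();g=s["eef_pos"]+.003*R0[:,1]
d=g-[.5306,.183,.089];y=d[:2]@[-.259,.966];print("y,z",y,d[2],"th",np.pi/2+np.arctan2(y,d[2]),s["contact_force"],np.abs(s["joint_velocities"]).max())
a=r.snapshot("wrist");b=r.snapshot("scene");cv2.imwrite("pics/end_w.png",a);np.save("w7.npy",np.r_[s["eef_pos"],s["tcp_rot"]])
c=cv2.resize(b[210:340,330:490],(400,325));o=np.zeros((480,800,3),np.uint8);o[:300,:400]=cv2.resize(a,(400,300));o[:325,400:]=c;cv2.imwrite("pics/end.png",o)
E
```

```text
clock: 17.5
eef_pos: [0.5309, 0.1838, 0.2883]
tcp_rot: [-1.561, -0.208, 0.207]
contact_force: [-4.5, -0.5, 0.3]
gripper_width: 0.124
y,z 0.0007170173855482506 0.19630391530721056 th 1.5744488988578604 [-4.46893058 -0.50305829  0.3329058 ] 0.001893145221451622
```

View pics/end.png

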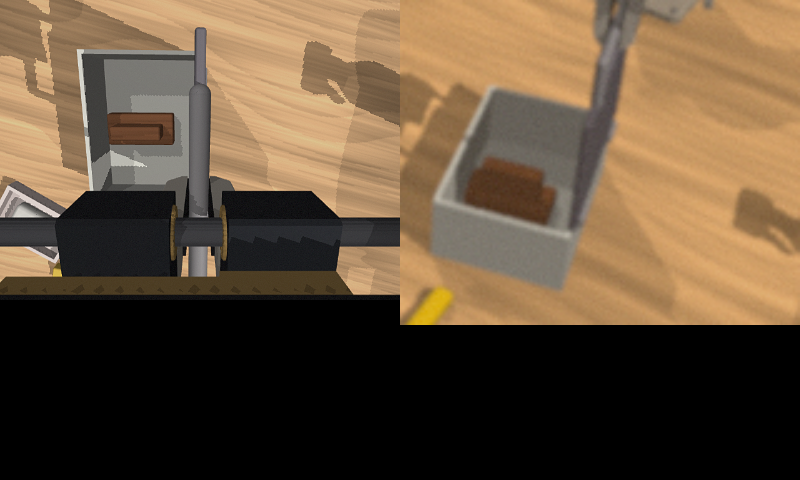

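The lid is upright: the bar is gripped at (200,230) in the left pane, edge-on in line with the panel. The brush lies flat in the box, clear of the lid, and the arm is still. I'm handing it in.

```bash
python3 -c "
from bench import r
r.job_done();s=r.get_state();print(s['clock'],s['eef_pos'],s['gripper_width'],s['contact_force'])"
```

```text
the job is handed in; nothing more can be done
the job is handed in; nothing more can be done
```

The job is done and handed in at about 17.6 s of the 61 s. The lid is upright, with the gripper still holding the bar at 15 N; no verdict was reported.

**What I did:**
- **Jaw:** I slid it open about 48 mm by its post. The brush back stayed in place while the jaw moved.
- **Brush back:** I lifted it out by the rib and set it down at low speed (about 4 N contact). I then let go, and it lies flat in the box.
- **Lid:** I gripped the bar and swung it along its arc from 2.25 rad to upright. It never went past upright towards shut.

**Last checks:**
- **Lid angle:** it works out at about 1.574 rad from the measured tool position and the hinge as I measured it.
- **Grip:** the gripper reads 11.5 mm on the 12 mm bar, and the joints were still (under 0.002 rad/s).
- **Brush and lid:** the last pictures show the brush flat in the box and clear of the lid.
- **Bystanders:** I never touched the spray bottle, soap dish or squeegee. I did not measure their positions again at the end.

**What disagreed:**
- **Box position:** the top and wrist views differed by 2–4 mm, and one rim corner triangulated 9 mm low. I used the wrist view.
- **Bar height:** one two-view estimate gave 0.228 m against 0.241 m expected. I had paired the bar's end points the wrong way round in that check. Ray casts from both cameras at 0.241 m agreed within about 3 mm, and the grip confirmed the position.
- **Side force:** about 4.5 N remained along the bar at the end. I judged it harmless and left it.

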